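# Set a damper's click-stop adjuster three clicks out

### The arm

A 7-joint arm with a two-finger parallel gripper is mounted at the origin on a cart in front of the work surface, level with it; the furniture and walls round the work are solid. World frame = base frame: x ahead of the robot, y to its left, z up, the work surface at z = 0. Lengths are in m, angles in rad, forces in N, time in s.
With the tool pointing down it reaches from about 0.425 to 0.825 m from the base axis. Payload 3.6 kg.
Tool frame: the origin (TCP) lies midway between the tips of the shut fingers; the grasp point (between the pads) lies 19 mm behind it; z points along the fingers, y is the line along which they close (so a half turn about z gives the same grasp; the last joint's range is limited). The gripper opens to 93 mm and grips with 3 to 60 N. Pads are 15 mm wide; open, the fingers measure 128 mm over their backs; the gripper's body (75 mm by 188 mm) begins 65 mm behind the grasp point.
Start: joints at [1.087, 0.615, -0.013, 1.423, 0.008, 1.103, -0.04], TCP at [0.287, -0.583, 0.187] pointing down, gripper open.
Joint ranges: [-3.12, 3.12], [-0.3, 2.06], [-1.34, 1.32], [0.26, 2.42], [-1.36, 4.5], [0.01, 1.98], [-2.84, 2.84]. Speed limits (rad/s): [2.79, 2.79, 3.14, 3.14, 3.14, 3.14, 3.14].

### API

Orientations are given as a unit quaternion [x, y, z, w].
In Python, from plant import get_state, viewer, job gives the robot as it stands.
- The arm moves only by the tool play_rows, never from a script. Its arguments are lists of equal length, an entry for each row: "xyz": the shift along the world's x, y, z in cm, a list of three; "roll": the turn about the world's z in rad. A call has 1 to 20 rows; each row is the pose to reach, as a shift and turn from the pose commanded when the call began; what a row does not reach only later rows make up. A row lasts 1/8 s, in which the tool goes at most 62.5 mm and 10.7 degrees, less where a joint would pass 70% of its speed; a pose out of reach is approached as far as the arm can. A call with a gripper value outside its range is refused whole. "fingers" is the closure, from 0 (fully open) to 1 (shut), set as the call begins (left out, the last holds). The fingers move at their own pace and stop on an object; "grip_force" is the grip in N (left out, the last holds). Time passes only in rows, so rows that repeat a pose let the fingers close. It gives the time, the measured TCP pose, the force, the opening and the grip force at its end, in the units of the state.
- get_state(): the state, without advancing time (a new reading comes with each control period).
- viewer.capture(name): name is "scene" or "top"; returns a dict with "frame" (400x640x3 uint8, red, green, blue), "intrinsics" (3x3 intrinsics, pixels), "extrinsics" (4x4, takes a point from world to camera coordinates). Camera axes: x right, y up, looking along -z (the intrinsics and any distortion apply to the point x, -y, -z); pixel columns grow to the right and rows downward; lengths in m; the calibration is good to about 2 mm. A picture is of the moment at which its call begins. There is no depth.
- job.sign_off(): hands the job in; it is judged then, once.
The state is a dict: "time_s": time; "joint_pos": joint angles; "joint_vel": joint speeds; "joint_efforts": joint torques, N m; "eef_pos": TCP position; "eef_rot": TCP orientation; "force": force on the tool from outside, world axes, zero at the start; "torque": the same for the moment, N m; "grip_width": opening from 0.0 (shut) to 1.0 (fully open); "grasp_force": force on a finger pad.
Only numpy, scipy, OpenCV 4.12 (cv2) and the standard library are available. Lean on these libraries where they do the work, as an engineer would, in place of code of your own. Each camera call takes 0.05 s, during which the arm holds its last target. There are 200 camera calls.

### The job

Set the suspension damper lying in the bench cradle: turn its click-stop adjuster knob clockwise until it is fully home against its stop, then back it off counter-clockwise exactly three clicks and let go. Then swing the guard fully shut over the knob. Leave the spanners and the bearing where they lie.

Things in the scene. Friction and masses are not known exactly. Their poses are not given: they have to be found in the camera images.
- knob_grip (a point): Point on the adjuster knob's upright axis, 115 mm above the bench. Knob on the damper's aluminium block (block top at 78 mm): round aluminium skirt 67 mm across, up to 91 mm; on it a black finger bar 60 mm long, 18 mm thick, 91 to 127 mm above the bench. Turns with the knob: x along the bar, y across it, z up; the -x end is the pointer end (nose, white line).
- adjuster (a joint): Knob angle, rad: 0 at the hard home stop, growing as it is backed off (counter-clockwise from above) to a stop at 2.93. A click is 24 degrees (0.419 rad); a sprung plunger holds it at each click and at home, and pulls it to the nearest when let go. A click takes about 0.14 N m. 8 black marks on the block: pointer places of 0 (longer mark) to 7 clicks. Starts about 2 to 5 clicks out.
- guard_handle (a point): Centre of the guard's handle, an upright steel pin 16 mm across, 148 to 182 mm above the bench, on the round end (80 mm across, 5 mm thick, underside at 143 mm) of the flat grey swing guard. It moves with the guard, 90 mm from the pivot; with the guard shut it stands on the knob's axis.
- guard_pivot (a point): Point on the vertical axis of the guard's pivot post, at the height of the handle's centre, 165 mm above the bench; 90 mm to the side of the knob's axis. The post with the guard's hub (32 mm across) ends 154 mm above the bench. It does not move when the guard swings.
- guard (a joint): Angle of the swing guard about its upright post, rad: 0 shut over the knob against its stop, growing as it is swung open (counter-clockwise seen from above, so it shuts clockwise). It swings level, stays where it is left and needs under 2 N at the handle. At the start it stands open at 1.5 to 2.0.
- spanner_17: Bystander: larger combination spanner, 194 mm long, flat on the bench beside the damper; origin under its middle.
- spanner_13: Bystander: smaller combination spanner, 164 mm long, flat on the bench; origin under its middle.
- bearing_a: Bystander: ball bearing 62 mm across and 18 mm high, flat on the bench; origin under its middle.

How it is judged:
On the way, in this order (a step that is already met when the one before it is completed fails the run):
1. the knob is fully home against its stop (value of joint adjuster below 0.1 rad), for 0.2 s.
2. the knob is backed off three clicks and let go (value of joint adjuster between 1.12664 and 1.38664 rad and contact force between the fingers and adjuster below 0.1 N), for 0.2 s.
3. the guard is swung shut over the knob (value of joint guard below 0.08 rad and value of joint adjuster between 1.12664 and 1.38664 rad), for 0.2 s.
At the end, for the whole second after the job is handed in: The knob rests three clicks out from home (joint 1.257 rad, within 0.13) and the guard is shut over it (within 0.08 rad of its stop) (all of step 3); the robot touches nothing.
It fails at once if the larger spanner is pushed out of its place (more than 30 mm) (distance of spanner_17 from where it was at the start of the episode above 0.03 m).
It fails at once if the smaller spanner is pushed out of its place (more than 30 mm) (distance of spanner_13 from where it was at the start of the episode above 0.03 m).
It fails at once if the bearing is pushed out of its place (more than 30 mm) (distance of bearing_a from where it was at the start of the episode above 0.03 m).
It also fails if it takes over 61 s, if anything falls off the work surface, if the arm or the gripper's body presses on something with over 40 N, if the wrist force passes 120 N, or if a joint passes its speed limit or range.

## Working session

There is one attempt and no reset: what is moved stays moved. The work goes in short steps, Python scripts to look and compute and a tool call to move; the robot and the scene stay as the last step left them, time stands still between calls to the robot, and variables do not carry over. Pictures are saved under pics/ and viewed, at most 10 in all, crops included, and the job is handed in when it is done.

Besides the shell and the picture viewer there is one more tool, called after ">>>" as a command line: name --pt "numbers of a row" for each row, then --argument value for the rest. play_rows: Moves the arm, as the interface text tells. Its arguments: {"type":"object","properties":{"xyz":{"type":"array"},"roll":{"type":"array"},"fingers":{"type":"number"},"grip_force":{"type":"number"}},"required":["xyz","roll"]}

```bash
mkdir -p pics
python3 - <<'E'
from plant import get_state, viewer
import cv2, pickle
s=get_state(); print(s['time_s'],s['eef_pos'],s['eef_rot'],s['grip_width'])
for n in("scene","top"):
    c=viewer.capture(n); cv2.imwrite(f"pics/{n}0.png",c["frame"][:,:,::-1]); pickle.dump(c,open(n+"0.pkl","wb"))
    print(c["intrinsics"],c["extrinsics"])
E
```

```text
0.0 [ 0.28632209 -0.58258662  0.18591925] [ 9.74022936e-01  2.26445916e-01 -3.05784703e-04 -1.21390547e-03] 1.0009976270469594
[[431.806747     0.         322.42870637]
 [  0.         431.806747   198.16023385]
 [  0.           0.           1.        ]] [[-0.72508672 -0.68857325 -0.01077635  0.330454  ]
 [ 0.46095839 -0.49690888  0.73525433 -0.3701488 ]
 [-0.51163133  0.5281557   0.67770564 -0.62401306]
 [ 0.          0.          0.          1.        ]]
[[444.65861974   0.         324.26498851]
 [  0.         444.65861974 202.66534745]
 [  0.           0.           1.        ]] [[ 0.02161518 -0.99941477 -0.02651243 -0.07910372]
 [ 0.98332372  0.0164625   0.18111723 -0.54767898]
 [-0.18057478 -0.02998518  0.98310408 -0.9913148 ]
 [ 0.          0.          0.          1.        ]]
```

View pics/scene0.png

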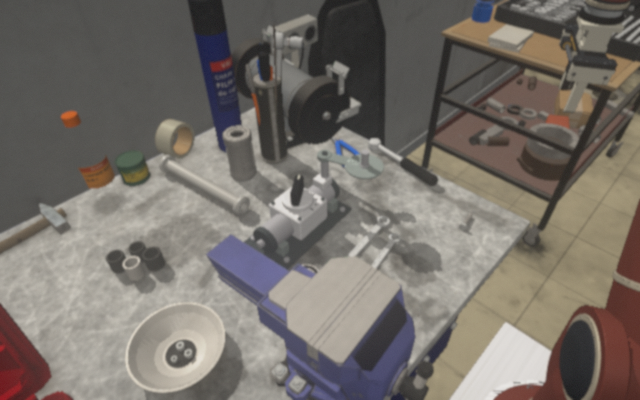

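View pics/top0.png

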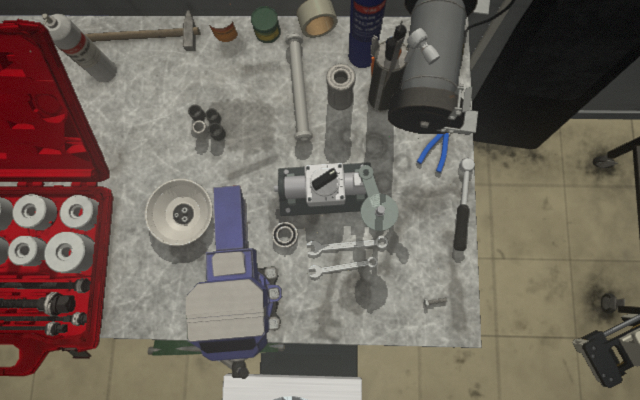

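The scene view shows the damper at about (300,205). In the top view the knob is near (325,180), the guard pivot near (367,172) and the guard disc near (380,210). I'll enlarge both.

Run:
```python
import cv2, pickle, numpy as np
a=pickle.load(open("top0.pkl","rb"))["frame"][150:240,270:410]
b=pickle.load(open("scene0.pkl","rb"))["frame"][140:240,250:390]
A=cv2.resize(a,None,fx=5.7,fy=5.7,interpolation=cv2.INTER_CUBIC)[:,:,::-1]
cv2.imwrite("pics/ctop0.png",A)
cv2.imwrite("pics/cscene0.png",cv2.resize(b,None,fx=5.7,fy=5.7,interpolation=cv2.INTER_CUBIC)[:,:,::-1])
```

```text
(no output)
```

View pics/ctop0.png

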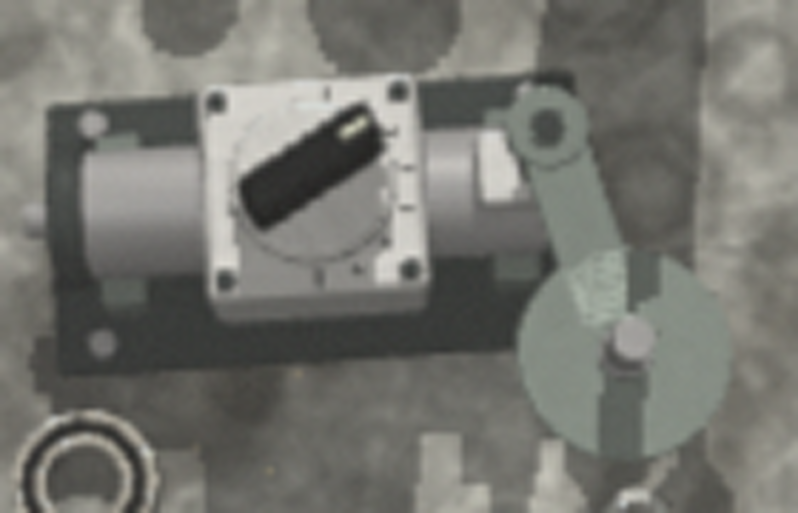

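View pics/cscene0.png

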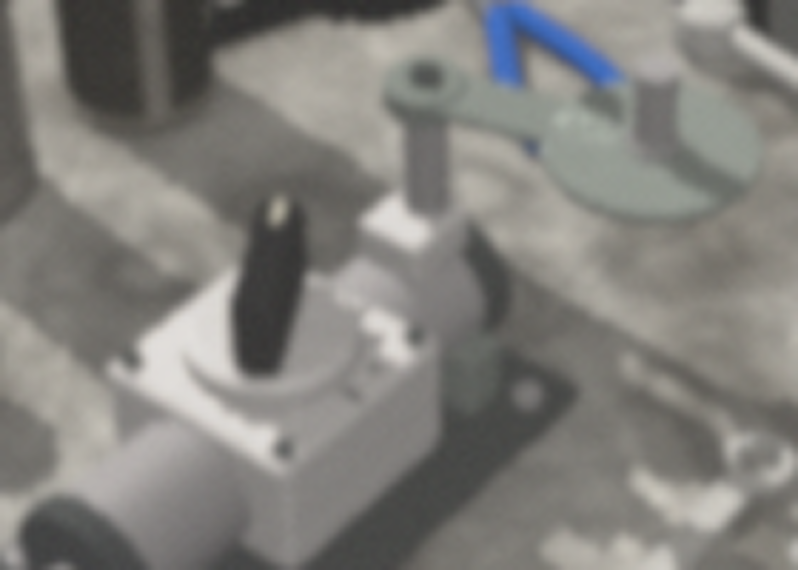

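```bash
cat > h.py <<'E'
import pickle, numpy as np
def ray(c,u,v):
    K=c["intrinsics"];E=c["extrinsics"];d=np.linalg.solve(K,[u,v,1.]);d=np.array([d[0],-d[1],-d[2]])
    R=E[:3,:3];return -R.T@E[:3,3],R.T@d
def atz(c,u,v,z):
    o,d=ray(c,u,v);return o+d*(z-o[2])/d[2]
def proj(c,p):
    q=c["extrinsics"]@np.append(p,1);q=c["intrinsics"]@[q[0],-q[1],-q[2]];return q[:2]/q[2]
E
python3 - <<'E'
from h import *
t=pickle.load(open("top0.pkl","rb"));s=pickle.load(open("scene0.pkl","rb"))
T=lambda X,Y,z:atz(t,270+(X+.5)/5.7-.5,150+(Y+.5)/5.7-.5,z)
S=lambda X,Y,z:atz(s,250+(X+.5)/5.7-.5,140+(Y+.5)/5.7-.5,z)
cs=[T(*p,.127) for p in[(362,102),(385,145),(265,230),(240,185)]];c=np.mean(cs,0);print("bar",c)
d=cs[0]+cs[1]-cs[2]-cs[3];print("pointer ang",np.degrees(np.arctan2(d[1],d[0])),np.linalg.norm(d)/2)
print("skirt c",T(316,180,.091))
print("block c",np.mean([T(*p,.078) for p in[(217,102),(398,92),(410,269),(226,280)]],0))
for m in[(327,93),(390,132),(405,167),(407,208),(385,240),(358,268),(319,276)]:
    p=T(*m,.078)-c;print("mark",np.degrees(np.arctan2(p[1],p[0])),np.hypot(p[0],p[1]))
pv=T(547,125,.154);h=T(634,338,.182);print("pivot",pv,"handle",h,np.linalg.norm((h-pv)[:2]),np.linalg.norm((c-pv)[:2]))
print("scene pivot",S(428,75,.154),"handle",S(656,68,.182))
a=np.arctan2(*(h-pv)[1::-1]);b=np.arctan2(*(c-pv)[1::-1]);print(a,b,(a-b)%6.283)
E
```

```text
bar [ 0.58817568 -0.07035977  0.127     ]
pointer ang -53.52793912166533 0.056750477326098
skirt c [ 0.59087144 -0.070509    0.091     ]
block c [ 0.59176147 -0.0688235   0.078     ]
mark -4.696938406673903 0.042081053107794864
mark -48.24761372258929 0.03913962779760067
mark -71.80469432467574 0.03732999914230273
mark -98.13291268553088 0.036888677678249014
mark -123.49352980693612 0.03347013161364989
mark -150.0638947013559 0.034700118430067366
mark -176.93389949886298 0.03363118500176991
pivot [ 0.59843967 -0.15792624  0.154     ] handle [ 0.51378328 -0.18733594  0.182     ] 0.08961939254259073 0.08816595848934944
scene pivot [ 0.59558415 -0.15651943  0.154     ] handle [ 0.51374675 -0.186401    0.182     ]
-2.8072352088903316 1.6874776736142223 1.7882871174954467
```

>>> play_rows --pt "0 0 5" --pt "3 5 8" --pt "6 10 8" --pt "9 15 8" --pt "12 20 8" --pt "15 25 8" --pt "18 30 8" --pt "21 35.5 8" --pt "24 40.5 8" --pt "27 45.5 8" --pt "30.3 51.3 8" --pt "30.3 51.3 8" --pt "30.3 51.3 8" --pt "30.3 51.3 8" --roll '[0,0.15,0.3,0.45,0.6,0.75,0.9,1.05,1.2,1.35,1.5,1.65,1.75,1.75]' --fingers 0.35 --grip_force 20

```text
time_s: 1.85
eef_pos: [0.5894, -0.0703, 0.2663]
eef_rot: [0.451, 0.893, -0.0, -0.001]
force: [-0.4, 0.2, -0.4]
grip_width: 0.653
grasp_force: 0.0
```

>>> play_rows --pt "0 0 -5" --pt "0 0 -10" --pt "0 0 -12" --pt "0 0 -12" --roll '[0,0,0,0]'

```text
time_s: 2.35
eef_pos: [0.5881, -0.0709, 0.1452]
eef_rot: [0.451, 0.892, -0.001, -0.002]
force: [0.6, -0.4, -0.1]
grip_width: 0.648
grasp_force: 0.0
```

Run:
```python
from plant import viewer
from h import *
import cv2
b=viewer.capture("scene");f=b["frame"][110:230,240:400]
for p in[(.59,-.07,.127),(.59,-.07,.147)]: print(proj(b,p))
a=viewer.capture("top")["frame"][110:230,240:400]
cv2.imwrite("pics/c1.png",cv2.resize(np.vstack([f,a])[:,:,::-1],None,fx=2.5*1,fy=2.5,interpolation=cv2.INTER_CUBIC))
```

```text
[297.55012476 183.3964972 ]
[297.05167564 175.80881758]
```

View pics/c1.png

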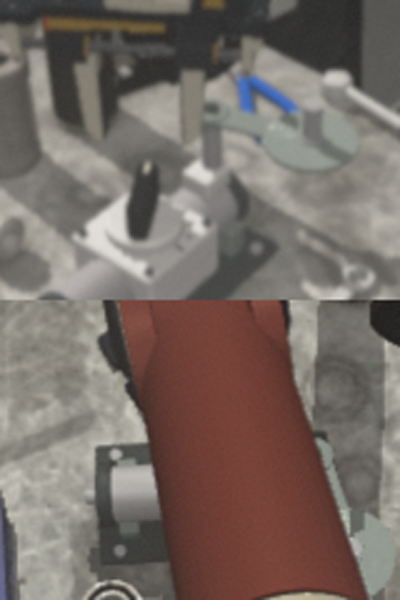

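Scene half: the fingertips appear at about (278,165) and (317,166), with the bar centred between them near column 297. The tips look higher than expected, so I'll zoom in with projected points.

Run:
```python
from plant import viewer,get_state
from h import *
import cv2
b=viewer.capture("scene");s=get_state();p=s["eef_pos"];print(p,s["joint_vel"].max() if hasattr(s["joint_vel"],"max") else 0)
f=cv2.resize(b["frame"][100:220,240:380],None,fx=5,fy=5,interpolation=cv2.INTER_CUBIC)[:,:,::-1].copy()
y=np.array([np.cos(.635),np.sin(.635),0])
for q,c in[(p,(0,0,255)),(p+.03*y,(0,255,0)),(p-.03*y,(0,255,0)),(p+[0,0,.019],(255,0,0)),(np.array([.59,-.07,.127]),(0,255,255))]:
    u=(proj(b,q)-[240,100]+.5)*5;cv2.circle(f,tuple(int(i) for i in u),4,c,-1)
cv2.imwrite("pics/c2.png",f)
```

```text
[ 0.5907204  -0.07032556  0.14841527] 0.0014698623735705033
```

View pics/c2.png

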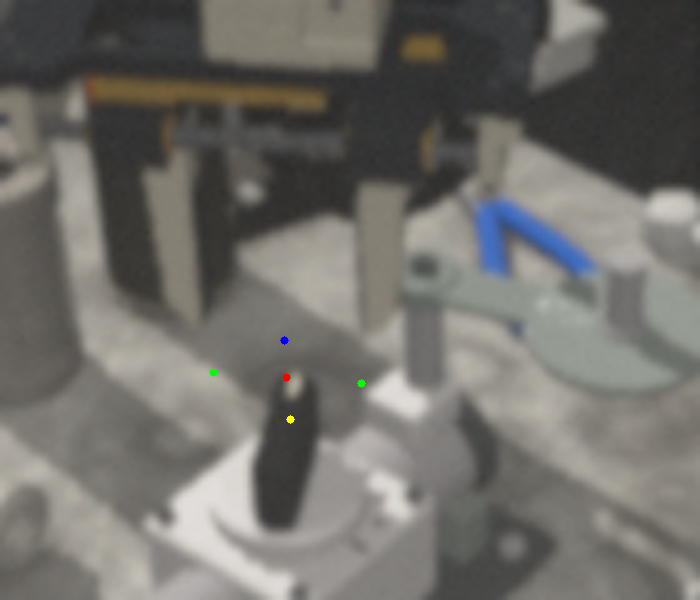

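The tips show about 10 px above the predicted TCP, roughly 26 mm, which could be height or distance. I'll lower the gripper around the bar and recheck from close by.

>>> play_rows --pt "0 0 -2" --pt "0 0 -4" --pt "0 0 -4.8" --pt "0 0 -4.8" --pt "0 0 -4.8" --roll '[0,0,0,0,0]'

```text
time_s: 3.12
eef_pos: [0.5906, -0.0702, 0.1002]
eef_rot: [0.451, 0.893, 0.0, 0.001]
force: [-0.5, 0.5, -0.2]
grip_width: 0.648
grasp_force: 0.0
```

Run:
```python
from plant import viewer,get_state
from h import *
import cv2
b=viewer.capture("scene");s=get_state();p=s["eef_pos"];print(p,s["force"])
f=cv2.resize(b["frame"][110:220,240:370],None,fx=5,fy=5,interpolation=cv2.INTER_CUBIC)[:,:,::-1].copy()
cv2.imwrite("pics/c3.png",f)
```

```text
[ 0.59054178 -0.07023958  0.10012618] [0.29201316 0.24623302 0.15199749]
```

View pics/c3.png

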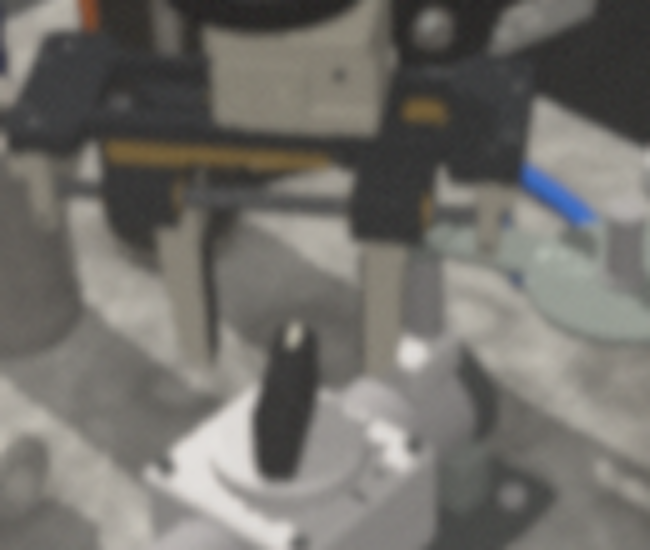

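Both tips again sit about 10 px above the projected TCP, so the offset is constant. Closing gently on the bar should show where the pads really are.

>>> play_rows --pt "0 0 0" --pt "0 0 0" --pt "0 0 0" --pt "0 0 0" --pt "0 0 0" --pt "0 0 0" --pt "0 0 0" --pt "0 0 0" --roll '[0,0,0,0,0,0,0,0]' --fingers 1.0 --grip_force 6

```text
time_s: 4.18
eef_pos: [0.5897, -0.0703, 0.099]
eef_rot: [0.451, 0.893, -0.0, -0.0]
force: [-1.6, -0.5, 0.2]
grip_width: 0.008
grasp_force: 0.0
```

Run:
```python
from plant import viewer,get_state
from h import *
import cv2
b=viewer.capture("scene");s=get_state();p=s["eef_pos"];print(p,s["force"],s["torque"],s["grip_width"],s["grasp_force"])
f=cv2.resize(b["frame"][110:220,240:370],None,fx=5,fy=5,interpolation=cv2.INTER_CUBIC)[:,:,::-1].copy()
cv2.imwrite("pics/c4.png",f)
```

```text
[ 0.58969242 -0.07030032  0.09903498] [ 0.92674166 -0.62396872 -0.05478935] [-0.0379209  -0.1196943   0.00518004] -0.0014407937449629395 0.0
```

View pics/c4.png

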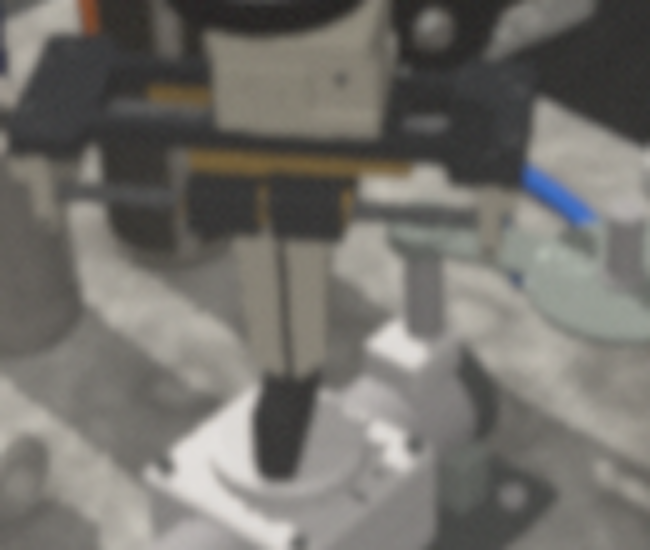

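The fingers shut fully just above the bar and hide its nose, with tips at about (297,185). The real tips are therefore about 26 mm higher than the readout, and the lateral position is right. I'll reopen and go that much lower.

>>> play_rows --pt "0 0 0.5" --pt "0 0 0.5" --pt "0 0 0.5" --pt "0 0 0.5" --pt "0 0 0.5" --pt "0 0 -0.5" --pt "0 0 -1.5" --pt "0 0 -2.3" --pt "0 0 -2.3" --pt "0 0 -2.3" --roll '[0,0,0,0,0,0,0,0,0,0]' --fingers 0.45

```text
time_s: 5.48
eef_pos: [0.5899, -0.0702, 0.0761]
eef_rot: [0.451, 0.893, 0.0, 0.0]
force: [0.1, 0.4, 0.2]
grip_width: 0.551
grasp_force: 0.0
```

>>> play_rows --pt "0 0 0" --pt "0 0 0" --pt "0 0 0" --pt "0 0 0" --pt "0 0 0" --pt "0 0 0" --pt "0 0 0" --roll '[0,0,0,0,0,0,0]' --fingers 1.0 --grip_force 15

```text
time_s: 6.35
eef_pos: [0.5928, -0.0681, 0.0764]
eef_rot: [0.45, 0.893, 0.003, 0.002]
force: [5.0, 1.9, -4.2]
grip_width: 0.193
grasp_force: 14.9
```

Run:
```python
from plant import get_state
s=get_state();print(s)
```

```text
{'time_s': 6.35, 'joint_pos': array([ 0.36194674,  0.6937702 , -0.46406651,  1.70553897,  0.39370312,
        0.82963172,  0.35989823]), 'joint_vel': array([-0.00092865, -0.00089953,  0.000721  , -0.00113503,  0.00045243,
       -0.00113631, -0.00122105]), 'joint_efforts': array([  1.82726875, -45.35425901,  -3.63635749, -11.15421653,
         0.24909245,   1.59917403,   0.1131187 ]), 'eef_pos': array([ 0.59280609, -0.06811455,  0.07641833]), 'eef_rot': array([0.45019127, 0.89292482, 0.00295185, 0.00208933]), 'force': array([ 5.04360216,  1.91031015, -4.24437444]), 'torque': array([ 0.47462071, -1.15147793, -0.06614957]), 'grasp_force': 14.939239919185638, 'grip_width': 0.19282631455467922}
```

The pads are on the bar, with an 18 mm opening. I'll re-centre by the measured shift, grip firmly and turn clockwise about 120°.

>>> play_rows --pt "0.3 0.2 0" --pt "0.3 0.2 0" --pt "0.3 0.2 0" --pt "0.3 0.2 0" --pt "0.3 0.2 0" --pt "0.3 0.2 0" --pt "0.3 0.2 0" --pt "0.3 0.2 0" --pt "0.3 0.2 0" --pt "0.3 0.2 0" --pt "0.3 0.2 0" --pt "0.3 0.2 0" --pt "0.3 0.2 0" --pt "0.3 0.2 0" --pt "0.3 0.2 0" --pt "0.3 0.2 0" --roll '[0,0,-0.15,-0.3,-0.45,-0.6,-0.75,-0.9,-1.05,-1.2,-1.35,-1.5,-1.65,-1.8,-1.9,-1.9]' --grip_force 45

```text
time_s: 8.35
eef_pos: [0.5915, -0.0676, 0.0763]
eef_rot: [0.988, 0.154, -0.001, -0.001]
force: [-2.8, 1.2, 5.4]
grip_width: 0.189
grasp_force: 44.9
```

```bash
cat > st.py <<'E'
from plant import get_state
import numpy as np
s=get_state();q=s["eef_rot"];print(s["time_s"],s["eef_pos"],s["force"],s["torque"],s["grip_width"],s["grasp_force"],"xang",np.degrees(2*np.arctan2(q[1],q[0])),"j",s["joint_pos"])
E
python3 st.py
```

```text
8.35 [ 0.59150905 -0.06755069  0.07634006] [-2.79517857  1.22751722  5.44346317] [0.41079485 0.66990624 0.08066524] 0.1893132335587523 44.89006698131561 xang 17.683047418173135 j [ 0.03083101  0.6556564   0.07528087  1.71218443 -0.06616766  0.77863965
 -1.12437634]
```

>>> play_rows --pt "0 0 0" --pt "0 0 0" --pt "0 0 0" --pt "0 0 0" --pt "0 0 0" --pt "0 0 0" --roll '[-0.08,-0.16,-0.22,-0.28,-0.28,-0.28]'

```text
time_s: 9.1
eef_pos: [0.5915, -0.0674, 0.0763]
eef_rot: [1.0, 0.017, -0.001, -0.0]
force: [-3.2, 0.3, 5.3]
grip_width: 0.192
grasp_force: 45.7
```

```bash
python3 st.py
```

```text
9.1 [ 0.59147386 -0.06741331  0.07630994] [-3.19062396  0.31132727  5.26862101] [0.40946363 0.71361219 0.64427585] 0.19241180131142738 45.658332109451294 xang 1.9333368415108805 j [-0.01794704  0.65920042  0.1540019   1.71373068 -0.13424599  0.78166106
 -1.33708189]
```

>>> play_rows --pt "0 0 0" --pt "0 0 0" --pt "0 0 0" --pt "0 0 0" --roll '[-0.05,-0.1,-0.1,-0.1]'

```text
time_s: 9.6
eef_pos: [0.5919, -0.0674, 0.0764]
eef_rot: [1.0, -0.031, -0.001, 0.0]
force: [-2.0, 1.3, 5.3]
grip_width: 0.202
grasp_force: 50.5
```

```bash
python3 st.py
```

```text
9.6 [ 0.59193432 -0.06738521  0.07636165] [-2.01065007  1.27068516  5.26543244] [0.40690327 0.62213061 1.33140645] 0.20230838402819212 50.54872266948223 xang -3.5684203810385795 j [-0.03573607  0.66113476  0.18213918  1.71383593 -0.15769467  0.78279154
 -1.41198571]
```

The torque rises to 1.3 N·m, so the knob is home at a tool angle of about 6.5°. Now I'll back off 72° from there.

>>> play_rows --pt "0 0 0" --pt "0 0 0" --pt "0 0 0" --pt "0 0 0" --pt "0 0 0" --pt "0 0 0" --pt "0 0 0" --pt "0 0 0" --pt "0 0 0" --pt "0 0 0" --pt "0 0 0" --pt "0 0 0" --pt "0 0 0" --pt "0 0 0" --pt "0 0 0" --roll '[0.1,0.22,0.34,0.46,0.58,0.7,0.82,0.94,1.06,1.16,1.26,1.36,1.44,1.44,1.44]'

```text
time_s: 11.48
eef_pos: [0.5922, -0.0668, 0.0763]
eef_rot: [0.776, 0.631, 0.0, -0.001]
force: [-1.6, 4.5, 5.1]
grip_width: 0.191
grasp_force: 45.0
```

```bash
python3 st.py
```

```text
11.475 [ 0.59215589 -0.06678506  0.07629158] [-1.61462114  4.46405748  5.11135839] [ 0.7913098   0.64152757 -0.14635061] 0.19110468782926207 45.00086724758148 xang 78.29848683891358 j [ 0.21814511  0.66476864 -0.22938691  1.70525283  0.19472854  0.79512789
 -0.30522545]
```

>>> play_rows --pt "0 0 0" --pt "0 0 0" --pt "0 0 0" --pt "0 0 0" --pt "0 0 0" --pt "0 0 0" --roll '[0,0,0,0,0,0]' --fingers 0.4

```text
time_s: 12.22
eef_pos: [0.5927, -0.0683, 0.076]
eef_rot: [0.775, 0.631, 0.0, 0.0]
force: [-0.8, 0.1, -0.7]
grip_width: 0.601
grasp_force: 0.0
```

>>> play_rows --pt "0 0 4" --pt "0 0 8" --pt "0 0 13" --pt "-1.5 -2.5 17" --pt "-3 -4.5 17" --pt "-5 -7.5 17" --pt "-7.7 -11.6 17" --pt "-7.7 -11.6 17" --pt "-7.7 -11.6 17" --pt "-7.7 -11.6 17" --pt "-7.7 -11.6 17" --pt "-7.7 -11.6 17" --pt "-7.7 -11.6 17" --pt "-7.7 -11.6 17" --pt "-7.7 -11.6 17" --roll '[0,0,0,0.16,0.32,0.48,0.64,0.8,0.96,1.12,1.28,1.44,1.6,1.77,1.77]'

```text
time_s: 14.1
eef_pos: [0.5155, -0.1845, 0.2459]
eef_rot: [0.003, 1.0, 0.0, -0.0]
force: [0.6, 0.7, 0.1]
grip_width: 0.601
grasp_force: 0.0
```

```bash
python3 st.py
python3 - <<'E'
from plant import viewer
import cv2,pickle,numpy as np
s=viewer.capture("scene");t=viewer.capture("top")
pickle.dump((s,t),open("k.pkl","wb"))
f=cv2.resize(s["frame"][110:220,250:380],None,fx=3,fy=3,interpolation=cv2.INTER_CUBIC)
g=cv2.resize(t["frame"][150:225,270:400],None,fx=3,fy=3,interpolation=cv2.INTER_CUBIC)
cv2.imwrite("pics/c5.png",np.vstack([f,g])[:,:,::-1])
E
```

```text
14.1 [ 0.51553604 -0.18448325  0.2459181 ] [0.57418962 0.72090702 0.09250075] [ 0.12524933 -0.1556809  -0.0453764 ] 0.601372346216259 0.0 xang 179.6057638562726 j [ 0.75948453  0.47544194 -0.70423868  1.61985509  0.32775691  1.16819758
  1.54397014]
```

View pics/c5.png

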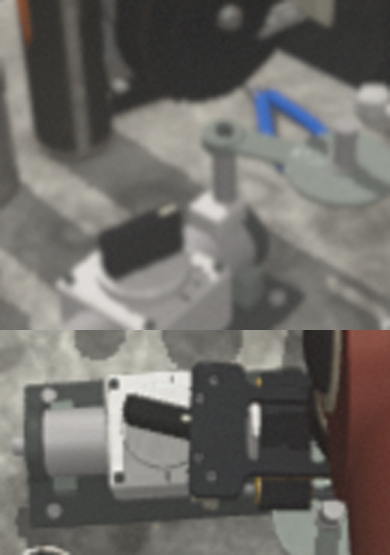

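The knob pointer now lies at about -101°, which is the three-click place. Next I'll check the tool's position against the handle numerically.

Run:
```python
from h import *
s,t=pickle.load(open("k.pkl","rb"))
for z in(.165,.27,.33,.36,.39): print(z,"top crop",(proj(t,(.5155,-.1845,z))-[270,150])*3+[0,330],"scene",proj(s,(.5155,-.1845,z)))
print("handle top",(proj(t,(.5138,-.187,.182))-[270,150])*3+[0,330])
```

```text
0.165 top crop [325.86638588 508.26579131] scene [362.93821544 158.37432389]
0.27 top crop [341.99519686 479.65085548] scene [365.92245147 113.2904299 ]
0.33 top crop [353.19328067 459.78377105] scene [367.87811838  83.74548828]
0.36 top crop [359.47567833 448.63785296] scene [368.93641473  67.75743637]
0.39 top crop [366.29092618 436.54657853] scene [370.05440437  50.86757715]
handle top [331.94755746 506.62504362]
```

>>> play_rows --pt "0 0 -4" --pt "0 0 -8" --pt "0 0 -10.5" --pt "0 0 -11.5" --pt "0 0 -11.5" --roll '[0,0,0,0,0]'

```text
time_s: 14.82
eef_pos: [0.5158, -0.1842, 0.1311]
eef_rot: [0.003, 1.0, -0.0, -0.0]
force: [0.1, 0.2, 0.3]
grip_width: 0.599
grasp_force: 0.0
```

>>> play_rows --pt "0 0 0" --pt "0 0 0" --pt "0 0 0" --pt "0 0 0" --pt "0 0 0" --pt "0 0 0" --pt "0 0 0" --roll '[0,0,0,0,0,0,0]' --fingers 1.0 --grip_force 15

```text
time_s: 15.7
eef_pos: [0.5156, -0.1846, 0.1312]
eef_rot: [0.002, 1.0, -0.0, -0.0]
force: [-1.2, -0.6, 3.0]
grip_width: 0.169
grasp_force: 15.0
```

```bash
python3 st.py
python3 - <<'E'
import numpy as np
pv=np.array([.5995,-.1547])
h=np.array([.516,-.1845]);r0=h-pv;print(np.linalg.norm(r0));a0=np.arctan2(r0[1],r0[0])
e=np.arctan2(.0875,-.007);tot=(a0-e)%(2*np.pi);print(tot)
for k in range(1,15):
    a=a0-tot*k/14;p=pv+np.linalg.norm(r0)*np.array([np.cos(a),np.sin(a)]);print(np.round((p-h)*100,1),round(-tot*k/14,2))
E
```

```text
15.7 [ 0.51559777 -0.18459709  0.13116598] [-1.22898709 -0.64037708  3.01149553] [-0.1001103   0.10869019  0.0152456 ] 0.1685471602841836 15.000292807817459 xang 179.71361694737047 j [ 0.71254375  0.59247992 -0.64028349  1.78144808  0.43576111  0.91331025
  1.44750379]
0.0886582765453965
1.8337626639048654
[-0.3  1.1] -0.13
[-0.5  2.3] -0.26
[-0.5  3.4] -0.39
[-0.4  4.6] -0.52
[-0.1  5.7] -0.65
[0.3 6.8] -0.79
[0.9 7.8] -0.92
[1.6 8.7] -1.05
[2.4 9.6] -1.18
[ 3.3 10.3] -1.31
[ 4.3 10.9] -1.44
[ 5.4 11.3] -1.57
[ 6.5 11.6] -1.7
[ 7.6 11.8] -1.83
```

The pin is held (16 mm opening, no sideways shift). Now I'll swing the guard along the arc.

>>> play_rows --pt "-0.3 1.1 0" --pt "-0.5 2.3 0" --pt "-0.5 3.4 0" --pt "-0.4 4.6 0" --pt "-0.1 5.7 0" --pt "0.3 6.8 0" --pt "0.9 7.8 0" --pt "1.6 8.7 0" --pt "2.4 9.6 0" --pt "3.3 10.3 0" --pt "4.3 10.9 0" --pt "5.4 11.3 0" --pt "6.5 11.6 0" --pt "7.6 11.8 0" --pt "7.9 11.8 0" --pt "7.9 11.8 0" --roll '[-0.13,-0.26,-0.39,-0.52,-0.65,-0.78,-0.92,-1.05,-1.18,-1.31,-1.44,-1.57,-1.7,-1.8,-1.8,-1.8]'

```text
time_s: 17.7
eef_pos: [0.5915, -0.0693, 0.1311]
eef_rot: [0.785, 0.619, -0.004, -0.001]
force: [-5.4, -4.7, 6.6]
grip_width: 0.168
grasp_force: 15.0
```

```bash
python3 st.py
```

```text
17.7 [ 0.59145888 -0.06926269  0.13109161] [-5.44797685 -4.70835812  6.57446798] [-0.82421343  1.30078761  0.08184257] 0.16823586298966262 15.013826340436935 xang 76.508220947822 j [ 0.15496995  0.59270334 -0.12530925  1.64986941  0.09387157  0.91169423
 -0.24270094]
```

It has reached the knob axis, with about 5 N against the stop. Release, lift clear and check.

>>> play_rows --pt "0 0 0" --pt "0 0 0" --pt "0 0 0" --pt "0 0 0" --pt "0 0 0" --pt "0 0 0" --roll '[0,0,0,0,0,0]' --fingers 0.4

```text
time_s: 18.45
eef_pos: [0.5948, -0.0663, 0.131]
eef_rot: [0.785, 0.62, 0.0, -0.0]
force: [-1.0, -0.3, 0.7]
grip_width: 0.602
grasp_force: 0.0
```

>>> play_rows --pt "0 0 4" --pt "0 0 9" --pt "0 0 13" --pt "-2 -5 13" --pt "-4 -10 13" --pt "-6 -15 13" --pt "-8 -20 13" --pt "-10 -25 13" --pt "-12 -30 13" --pt "-12 -30 13" --roll '[0,0,0,0,0,0,0,0,0,0]'

```text
time_s: 19.7
eef_pos: [0.4707, -0.3725, 0.2606]
eef_rot: [0.788, 0.616, -0.002, 0.0]
force: [0.1, 0.9, -0.7]
grip_width: 0.6
grasp_force: 0.0
```

```bash
python3 st.py
python3 - <<'E'
from plant import viewer
import cv2,pickle,numpy as np
s=viewer.capture("scene");t=viewer.capture("top")
f=cv2.resize(s["frame"][110:220,250:380],None,fx=3,fy=3,interpolation=cv2.INTER_CUBIC)
g=cv2.resize(t["frame"][150:225,270:400],None,fx=3,fy=3,interpolation=cv2.INTER_CUBIC)
cv2.imwrite("pics/c6.png",np.vstack([f,g])[:,:,::-1])
from h import proj
print((proj(t,(.59,-.0695,.182))-[270,150])*3+[0,330],(proj(s,(.59,-.0695,.182))-[250,110])*3)
E
```

```text
19.7 [ 0.47066315 -0.3725004   0.26061993] [ 0.12909108  0.9482699  -0.74869218] [ 0.01046117 -0.06869196 -0.02815333] 0.599968703986582 0.0 xang 75.97731528525522 j [ 0.67589066  0.4778788  -0.073511    1.4597711   0.04077206  1.20567951
  0.3512702 ]
[160.29722889 394.44014055] [137.86573713 156.17176905]
```

View pics/c6.png

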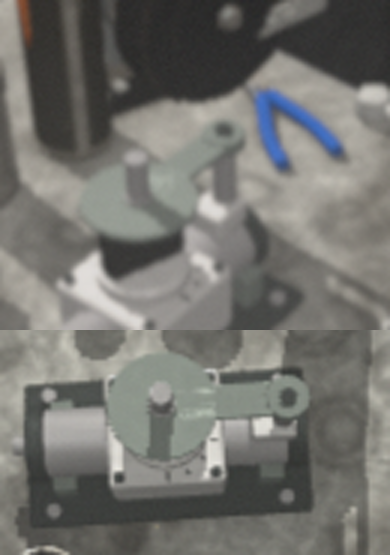

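The guard is shut: the handle is at top crop (160,395), where it should be on the knob's axis. The bar still lies at the three-click angle beneath it, and the arm is clear.

```bash
python3 -c "
from plant import job
print(job.sign_off())"
```

```text
the job is handed in; nothing more can be done
None
```

The job is handed in: the knob was turned home and backed off three clicks, the guard is shut over it, and the arm is clear; the verdict isn't shown to me, and I did not check the bystanders separately.

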